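# Wedge a tube rack tight on the clamping platform

### The job

Lock the green tube rack on the clamping platform: pick up the mallet and drive the wooden wedge further in with several light separate taps on its thick end, until it stops advancing and the rack is clamped tight, never hitting or pressing it with more than about 50 N. Touch the wedge with the mallet only, then lay the mallet flat back on its cork mat and leave the things standing around undisturbed.

Things in the scene. Friction and masses are not known exactly. Their poses are not given: they have to be found in the camera images.
- platform: Fixed aluminium plate 150 x 240 x 10 mm. Along its +x: near rail, wooden wedge, sliding clamp bar, rack, dark stop rail. Origin: on the bench, 85 mm from the plate's -x edge, 135 mm from its -y edge. +y is the way the wedge is driven. Rails and bar (46 to 50 mm high) begin 95 mm on the -y side. The stop rail's place varies unseen, so the wedge's tight depth varies by 28 mm and must be felt.
- wedge: Loose wooden wedge, 150 mm long, 40 high, 32 thick at the struck end, 14 at the thin end. Origin: underside, middle of the struck end's face; +y to the thin end. It slides at 1 to 6 N, is tight 15 to 60 mm further in (thick end still 8 mm outside the rails), when taps of 10 to 20 N move it under 1.5 mm; friction holds it. Over 50 N (pushed hard, or struck faster than 0.05 m/s) damages it.
- rack: Green plastic tube rack 57 x 175 x 93 mm, loose, upright on the platform between clamp bar and stop rail with a few mm of play, its long side along the platform's y. Origin: centre of the underside.
- mallet: Mallet, 0.35 kg, lying flat. Head 36 x 76 x 40 mm (x, y, z), springy white striking faces 38 mm to either side (y) of the origin; wooden handle 26 mm wide, 22 high, along -x to 140 mm, then a flared end 30 wide, 40 high, to 164 mm. Origin: underside of the head, its centre. The axis of head and handle is 20 mm above the underside.
- mallet_grip (a point): A good place to hold the mallet: point on the handle's axis, 48 mm from the head's centre (30 mm behind the head's back), 20 mm above the mallet's underside; its axes are those of the mallet.
- mat: Thin brown cork mat 235 x 120 x 4 mm, fixed on the bench, on which the mallet lies at the start. Origin: centre of the underside; long side along its x.
- weight: Calibration weight with a knob, 30 x 30 x 44 mm, a bystander. Origin: centre of the underside.
- beaker: Small glass beaker 54 x 54 x 68 mm, a bystander. Origin: centre of the underside.
- tape: Roll of tape lying flat, 69 x 69 x 19 mm, a bystander. Origin: centre of the underside.
- clamp_bar: Sliding aluminium bar of the platform, 185 mm long, straight face to the rack, slanted face to the wedge; moves only along the platform's x. Its origin coincides with the platform's when fully back and shifts along +x as the wedge drives it (1 to 5 mm until tight).
Things that resemble listed ones, but are neither listed nor needed, are in the scene too. What is shaped like the mallet but yellow is not meant.

How it is judged (in metres and radians):
On the way, in this order (a step that is already met when the one before it is completed fails the run):
1. the mallet strikes the wedge (contact force between mallet and wedge above 1 N).
2. the mallet is drawn back off the wedge (contact force between mallet and wedge below 0.05 N), for 0.1 s.
3. the mallet strikes the wedge again, and the clamp bar presses on the rack with more than 12 N (contact force between mallet and wedge above 3 N and contact force between clamp_bar and rack above 12 N).
4. the mallet is off the wedge and the rack stays clamped with more than 12 N (contact force between mallet and wedge below 0.05 N and contact force between clamp_bar and rack above 12 N), for 0.2 s.
At the end, for the whole second after the job is handed in: The wedge sits tight: it presses the clamp bar, and the bar the upright rack, with more than 12 N each, with nothing pushing it; the mallet lies at rest, flat (within 0.08 rad) on the cork mat, its grip point within 70 mm of the mat's centre (contact force between clamp_bar and rack above 12 N and contact force between wedge and clamp_bar above 12 N and angle between rack's own z axis and vertical below 0.06 rad and linear speed of wedge below 0.01 m/s and horizontal distance between mallet_grip and mat below 0.07 m and height (world z) of mallet below 0.01 m and angle between mallet's own z axis and vertical below 0.08 rad and linear speed of mallet below 0.02 m/s); the robot touches nothing.
It fails at once if the mallet hits or presses the wedge with more than 50 N (contact force between mallet and wedge above 50 N).
It fails at once if the robot itself touches the wedge (contact force between any of the fingers, the arm and wedge above 0.5 N).
It fails at once if a bystander is moved by more than 20 mm (distance of any of weight, beaker, tape from where it was at the start of the episode above 0.02 m).
It also fails if it takes over 51 s, if anything falls off the work surface, if the arm or the gripper's body presses on something with over 40 N, if the wrist force passes 120 N, or if a joint passes its speed limit or range.

### The arm

A 6-joint arm with a two-finger parallel gripper is mounted at the origin on the work surface; the furniture and walls round the work are solid. World frame = base frame: x ahead of the robot, y to its left, z up, the work surface at z = 0. Lengths are in mm, angles in rad, forces in N, time in s.
With the tool pointing down it reaches from about 275 to 825 mm from the base axis. Payload 4.9 kg.
Tool frame: the origin (TCP) lies at the very end of the fingers, on their centre line; the grasp point (between the pads) lies env.tcp_to_grasp behind it (env.tcp_to_grasp is the distance from the TCP to the grasp point, in mm); z points along the fingers, y is the line along which they close (so a half turn about z gives the same grasp; the last joint's range is limited). The gripper opens to 85 mm and grips with 20 to 120 N. Pads are 22 mm wide; open, the fingers measure 114 mm over their backs; the gripper's body (76 mm by 85 mm) begins 54 mm behind the grasp point. The pads swing forward as they close: fully open they stand 13 mm farther back than shut.
Start: joints at [-1.467, 0.326, -0.193, 1.052, 0, 1.437], TCP at [129.572, -534.537, 231.281] pointing down, gripper open.
Joint ranges: [-2.65, 2.65], [-0.97, 1.79], [-1.3, 1.35], [-1.93, 2.1], [-1.47, 1.37], [-3.14, 3.14]. Speed limits (rad/s): [2.57, 2.57, 3.14, 3.14, 3.14, 3.14].

### API

Orientations are given as a unit quaternion [x, y, z, w].
In Python, from cell import env, cams, order gives the robot as it stands.
- The arm moves only by the shell command python3 -m crank 'ROWS' [FORCE]. ROWS is JSON, a list of rows, each a list of 7 numbers: the shift along the tool's x, y, z scaled (see below), then the turn, a rotation vector about the tool's x, y, z scaled (see below), then the opening, from -1 (shut) to 1 (fully open). A call has 1 to 5 rows; each row is the pose to reach, as a shift and turn from the pose commanded when the call began, along the tool's axes at that moment; what a row does not reach only later rows make up. The controller multiplies each number of a shift by 800 mm and each number of a turn by 60 degrees. A row lasts 1/8 s, in which the tool goes at most 62.5 mm and 10.7 degrees, less where a joint would pass 70% of its speed; a pose out of reach is approached as far as the arm can. A call with a number of a shift or a turn outside -1 to 1 is refused whole. A call with a gripper value outside its range is refused whole. The fingers move at their own pace and stop on an object; FORCE is the grip in N (left out, the last holds). Time passes only in rows, so rows that repeat a pose let the fingers close. It gives the time, the measured TCP pose, the force, the opening and the grip force at its end, in the units of the state.
- env.get_obs(): the state, without advancing time (a new reading comes with each control period).
- cams.grab_frame(name): name is "scene" or "top" or "wrist"; returns a dict with "image" (400x640x3 uint8, red, green, blue), "fx", "fy", "cx", "cy" (pixels), "dist" ([k1, k2, p1, p2, k3] as OpenCV has them; the pictures are not rectified), "R" (3x3) and "t" (3): a world point X has camera coordinates R X + t; the wrist camera has in their place "hand_eye" (4x4, takes a point from camera to tool coordinates, whose origin is the TCP and whose axes are the flange's). Camera axes: x right, y down, z forward; pixel columns grow to the right and rows downward; lengths in mm; the calibration is good to about 2 mm. A picture is of the moment at which its call begins: read the wrist's pose just before it. There is no depth.
- order.sign_off(): hands the job in; it is judged then, once.
The state is a dict: "time_s": time; "joint_pos": joint angles; "qd": joint speeds; "effort": joint torques, N m; "tcp_pos": TCP position; "ee_rot": TCP orientation; "wrist_force": force on the tool from outside, world axes, zero at the start; "torque": the same for the moment, N m; "gripper_width": finger opening in mm; "grip_force": force on a finger pad.
Only numpy, scipy, OpenCV 4.12 (cv2) and the standard library are available. Lean on these libraries where they do the work, as an engineer would, in place of code of your own. Each camera call takes 0.05 s, during which the arm holds its last target. There are 200 camera calls.

## Working session

There is one attempt and no reset: what is moved stays moved. The work goes in short steps, Python scripts to look and compute and a shell command to move; the robot and the scene stay as the last step left them, time stands still between calls to the robot, and variables do not carry over. Pictures are saved under pics/ and viewed, at most 10 in all, crops included, and the job is handed in when it is done.

```bash
ls; mkdir -p pics; python3 - <<'E'
from cell import env,cams,order
import cv2
print(env.tcp_to_grasp); o=env.get_obs(); print(o)
for n in ("top","scene"):
    f=cams.grab_frame(n); cv2.imwrite(f"pics/{n}0.png",f["image"][:,:,::-1]); print(n,{k:(v.tolist() if hasattr(v,'tolist') else v) for k,v in f.items() if k!="image"})
E
```

```text
pics
18.700000000000003
{'time_s': 0.0, 'joint_pos': array([-1.46720762e+00,  3.26945430e-01, -1.93541058e-01,  1.05196894e+00,
       -1.65126405e-06,  1.43657734e+00]), 'qd': array([-0.00084456,  0.00105007, -0.00183634,  0.00146805, -0.00129545,
       -0.0010915 ]), 'effort': array([ 1.09162458e-03, -4.43400192e+01,  2.62438774e+01,  1.54629088e-02,
        8.67583458e-05, -7.40237226e-06]), 'tcp_pos': array([ 129.50853977, -533.97403447,  230.51721955]), 'ee_rot': array([ 9.92938921e-01,  1.18623825e-01,  1.18786864e-05, -8.29468329e-04]), 'wrist_force': array([-0.29397609,  0.43931915,  0.8591105 ]), 'torque': array([-0.03119603,  0.02349191, -0.00454734]), 'grip_force': 0.0, 'gripper_width': 85.63719813478325}
top {'fx': 490.19701309946515, 'fy': 490.19701309946515, 'cx': 326.8200839280147, 'cy': 200.95520267785588, 'dist': [-0.07138658316195934, 0.0, 0.0, 0.0, 0.0], 'R': [[0.02518175453550221, -0.9995085609073588, -0.01866858086235121], [-0.9951120540252402, -0.023278496319193952, -0.0959693260515302], [0.09548758648212526, 0.020994005859237833, -0.9952092104405992]], 't': [-21.76000454207378, 392.91872196361425, 1575.7480682300638]}
scene {'fx': 408.59342844888783, 'fy': 408.59342844888783, 'cx': 328.0796753926051, 'cy': 199.96639017104985, 'dist': [-0.02741626879786138, 0.0, 0.0, 0.0, 0.0], 'R': [[-0.29512370280717376, -0.9554589653607973, 0.00040688211795279696], [-0.7480111557911104, 0.2307818962397737, -0.6222692561745451], [0.5944588386536362, -0.18395075938861807, -0.7828031727496514]], 't': [93.58712659722077, 342.28775071492146, 961.3570699352872]}
```

View pics/top0.png

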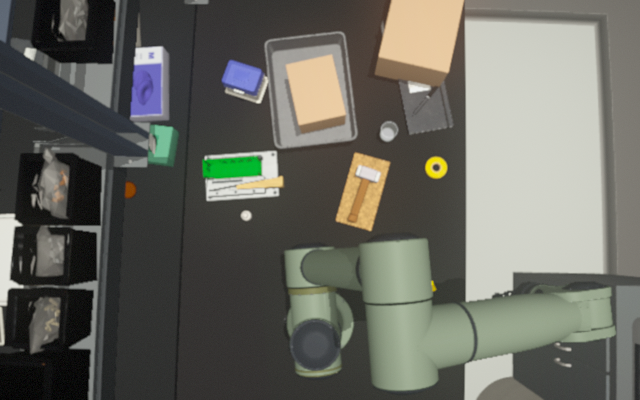

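View pics/scene0.png

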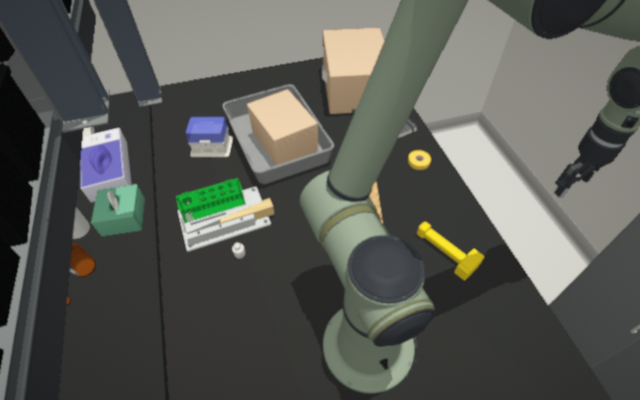

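Top view: the mallet lies on the mat around (363,190), with its head at (368,173) and its handle down to (356,220). The wedge's thick end is at (283,182) and the platform spans (205–279, 151–200). The beaker is at (388,131), the weight at (246,215) and the tape at (436,167). In the scene view, the yellow mallet at (450,250) is the decoy.

```bash
cat > h.py <<'E'
import numpy as np, cv2
from scipy.spatial.transform import Rotation as Rn
from cell import env,cams,order
def grab(n):
    o=env.get_obs(); f=cams.grab_frame(n)
    if n=="wrist":
        Rt=Rn.from_quat(o["ee_rot"]).as_matrix(); H=np.array(f["hand_eye"])
        Rwc=Rt@H[:3,:3]; c=Rt@H[:3,3]+o["tcp_pos"]
    else:
        Rwc=np.array(f["R"]).T; c=-Rwc@np.array(f["t"])
    f["Rwc"],f["c"]=Rwc,c
    f["hsv"]=cv2.cvtColor(f["image"],cv2.COLOR_RGB2HSV); return f
def K(f): return np.array([[f["fx"],0,f["cx"]],[0,f["fy"],f["cy"]],[0,0,1]])
def ray(f,px,z):
    p=cv2.undistortPoints(np.float64(px).reshape(-1,1,2),K(f),np.float64(f["dist"])).reshape(-1,2)
    d=np.c_[p,np.ones(len(p))]@f["Rwc"].T
    return f["c"]+d*((z-f["c"][2])/d[:,2])[:,None]
def blobs(f,lo,hi,roi,amin=30):
    m=cv2.inRange(f["hsv"],np.array(lo),np.array(hi)); k=np.zeros_like(m); u0,v0,u1,v1=roi; k[v0:v1,u0:u1]=255
    cs=cv2.findContours(m&k,cv2.RETR_EXTERNAL,cv2.CHAIN_APPROX_NONE)[0]
    return sorted([c for c in cs if cv2.contourArea(c)>amin],key=cv2.contourArea,reverse=True)
def rect(f,c,z):
    w=ray(f,c.reshape(-1,2),z)[:,:2].astype(np.float32); r=cv2.minAreaRect(w)
    return np.round(r[0],1),np.round(r[1],1),round(r[2],1),np.round(cv2.boxPoints(r)).tolist()
E
python3 - <<'E'
from h import *
f=grab("top")
for p in [(368,173),(356,215),(350,180),(265,183),(230,168),(240,195),(275,160)]: print(p,f["hsv"][p[1],p[0]])
print("mat",[rect(f,c,4) for c in blobs(f,(8,60,60),(28,255,255),(325,140,400,240),100)])
print("head",[rect(f,c,44) for c in blobs(f,(0,0,150),(180,70,255),(345,155,390,190))])
print("wedge",[rect(f,c,50) for c in blobs(f,(10,50,120),(28,255,255),(200,165,300,200))])
print("rack",[rect(f,c,103) for c in blobs(f,(45,120,60),(75,255,255),(195,145,290,190))])
print("plate",[rect(f,c,10) for c in blobs(f,(0,0,130),(180,60,255),(195,140,290,206))])
im=cv2.resize(f["image"][135:235,195:405],None,fx=3.8,fy=3.8,interpolation=cv2.INTER_CUBIC); cv2.imwrite("pics/crop.png",im[:,:,::-1])
E
```

```text
(368, 173) [  8   9 226]
(356, 215) [ 16 156 173]
(350, 180) [ 19 125 217]
(265, 183) [ 21 104 236]
(230, 168) [ 67 255 184]
(240, 195) [ 30   7 196]
(275, 160) [ 35   7 226]
mat [(array([ 431.1, -128.8]), array([130.9, 246. ]), 75.2, [[296.0, -161.0], [533.0, -223.0], [567.0, -97.0], [329.0, -34.0]])]
head [(array([ 483.5, -142.1]), array([78.2, 39.1]), 72.6, [[453.0, -174.0], [490.0, -185.0], [514.0, -111.0], [477.0, -99.0]])]
wedge [(array([435.3, 202.4]), array([ 38.1, 154.8]), 13.4, [[399.0, 273.0], [435.0, 123.0], [472.0, 132.0], [436.0, 282.0]])]
rack [(array([484.2, 287.9]), array([ 61.6, 183.4]), 4.3, [[447.0, 377.0], [460.0, 194.0], [522.0, 199.0], [508.0, 382.0]])]
plate [(array([472.5, 273.4]), array([153.4, 243.4]), 5.4, [[385.0, 387.0], [407.0, 145.0], [560.0, 159.0], [537.0, 402.0]]), (array([582.2, 143.3]), array([23.7, 50.3]), 1.1, [[570.0, 168.0], [571.0, 118.0], [594.0, 118.0], [594.0, 169.0]])]
```

View pics/crop.png

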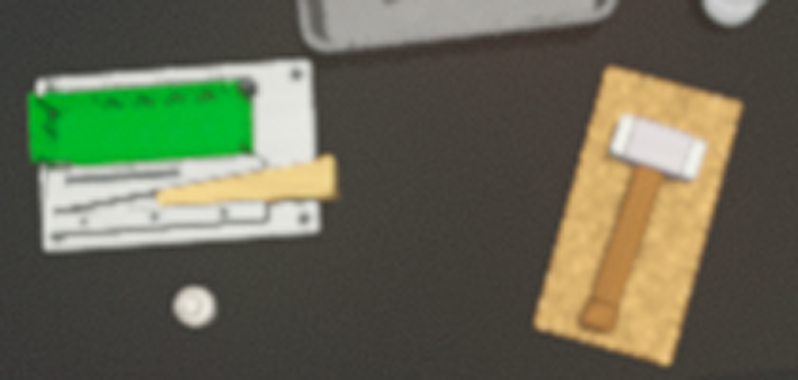

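Crop: the platform is yawed about +5°. The wedge's thick end faces −y, at crop (336,176) or full-picture (283.4,181.3). The mallet is yawed about −17°, with its head towards +x. I'll move above the mallet with the tool's x axis along −mallet x, which keeps joint 6 near 0.

```bash
cat >> h.py <<'E'
def plan(p,yaw):
    "shift/800 and turn/60deg, tool axes now, to TCP p (mm), tool down with tool-x at yaw (deg)"
    o=env.get_obs(); R0=Rn.from_quat(o["ee_rot"])
    y=np.radians(yaw); x=np.array([np.cos(y),np.sin(y),0]); z=np.array([0,0,-1.]); R1=Rn.from_matrix(np.c_[x,np.cross(z,x),z])
    s=R0.inv().apply(np.array(p)-o["tcp_pos"])/800; t=np.degrees((R0.inv()*R1).as_rotvec())/60
    print("shift",s.round(4),"turn",t.round(3)); return s,t
E
python3 - <<'E'
from h import *
f=grab("top"); print("thick end",ray(f,[(283.2,181.3)],50), "handle end",ray(f,[(352.4,217.9)],44))
plan((430,-130,200),163)
E
```

```text
thick end [[450.38911963 128.66368488  50.        ]] handle end [[338.55860324 -95.65004018  44.        ]]
shift [ 0.484  -0.4025  0.039 ] turn [-0.00e+00 -1.00e-03 -2.49e+00]
```

```bash
python3 -m crank '[[0.484,-0.4025,0.039,0,0,-0.9,1],[0.484,-0.4025,0.039,0,0,-0.9,1],[0.484,-0.4025,0.039,0,0,-0.9,1],[0.484,-0.4025,0.039,0,0,-0.9,1],[0.484,-0.4025,0.039,0,0,-0.9,1]]'; python3 - <<'E'
from h import *
plan((430,-130,200),163)
E
```

```text
time_s: 0.82
tcp_pos: [316.5, -282.6, 212.0]
ee_rot: [0.831, 0.557, 0.0, 0.0]
wrist_force: [1.2, -1.3, 0.1]
gripper_width: 85.6
grip_force: 0.0
shift [0.2304 0.0587 0.0149] turn [ 0.000e+00  1.000e-03 -1.589e+00]
```

```bash
python3 -m crank '[[0.23,0.0587,0.015,0,0,-0.9,1],[0.23,0.0587,0.015,0,0,-0.9,1],[0.23,0.0587,0.015,0,0,-0.9,1],[0.23,0.0587,0.015,0,0,-0.9,1],[0.23,0.0587,0.015,0,0,-0.9,1]]'; python3 - <<'E'
from h import *
plan((430,-130,200),163)
E
```

```text
time_s: 1.45
tcp_pos: [430.3, -131.1, 199.7]
ee_rot: [0.488, 0.873, -0.0, -0.0]
wrist_force: [-0.1, -0.5, 0.5]
gripper_width: 85.2
grip_force: 0.0
shift [ 0.0014  0.0004 -0.0004] turn [-0.   -0.   -0.69]
```

```bash
python3 -m crank '[[0.001,0,0,0,0,-0.69,1],[0.001,0,0,0,0,-0.69,1],[0.001,0,0,0,0,-0.69,1],[0.001,0,0,0,0,-0.69,1],[0.001,0,0,0,0,-0.69,1]]'; python3 - <<'E'
from h import *
f=grab("wrist"); cv2.imwrite("pics/w1.png",f["image"][:,:,::-1]); print(f["c"],f["Rwc"].round(2).tolist())
# project predicted points: grip, head centre
def proj(X):
    r=f["Rwc"].T; return cv2.projectPoints(np.float64([X]),cv2.Rodrigues(r)[0],-r@f["c"],K(f),np.float64(f["dist"]))[0].ravel().round(0)
for X in [(437.8,-127.4,35),(483.5,-142,44)]: print(proj(X))
E
```

```text
time_s: 2.08
tcp_pos: [429.3, -131.8, 199.9]
ee_rot: [0.153, 0.988, 0.0, -0.0]
wrist_force: [0.5, 1.0, -0.5]
gripper_width: 85.2
grip_force: 0.0
[ 363.1554252  -111.06048817  341.75006403] [[0.3, 0.92, 0.26], [0.95, -0.29, -0.08], [0.0, 0.27, -0.96]]
[327. 187.]
[327. 229.]
```

View pics/w1.png

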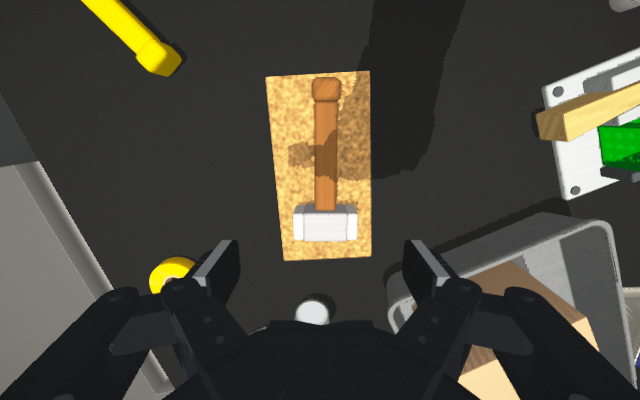

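Wrist view: the handle runs vertically from (326,80) to (326,208), and the head spans (293–357, 205–242). Both predicted points, (327,187) and (327,229), fall on the mallet.

```bash
python3 - <<'E'
from h import *
f=grab("wrist")
h=blobs(f,(0,0,140),(180,60,255),(285,195,365,250)); print("head",rect(f,h[0],44), h[0].reshape(-1,2).min(0),h[0].reshape(-1,2).max(0))
pts=[]
m=cv2.inRange(f["hsv"],np.array((5,140,70)),np.array((17,255,255)))
for v in range(108,200,6):
    u=np.flatnonzero(m[v,300:350])+300
    if len(u)>8: pts.append(((np.percentile(u,2)+np.percentile(u,98))/2,v)); print(v,u.min(),u.max(),end="; ")
w=ray(f,pts,35)[:,:2]; l=cv2.fitLine(w.astype(np.float32),cv2.DIST_HUBER,0,.01,.01).ravel(); print("\nline",l, "yaw",np.degrees(np.arctan2(l[1],l[0])))
b=blobs(f,(8,40,90),(30,255,255),(255,65,380,265)); print("mat",rect(f,b[0],4))
E
```

```text
head (array([ 479.7, -143.2]), array([74.6, 34.9]), 72.2, [[452.0, -173.0], [485.0, -184.0], [508.0, -113.0], [474.0, -102.0]]) [293 212] [357 240]
108 313 349; 114 313 349; 120 313 349; 126 314 349; 132 313 349; 138 313 349; 144 300 349; 150 300 349; 156 300 349; 162 300 349; 168 304 349; 174 314 349; 180 312 349; 186 314 337; 192 314 349; 198 308 336; 
line [ 9.3964934e-01 -3.4213907e-01  3.9464725e+02 -1.1090934e+02] yaw -20.007252
mat (array([ 428.2, -129.5]), array([120.5, 235.1]), 75.5, [[299.0, -158.0], [527.0, -217.0], [557.0, -101.0], [330.0, -42.0]])
```

```bash
python3 - <<'E'
from h import *
plan((435.8,-128.3,7.5),162.2)
E
```

```text
shift [-0.0063  0.0066  0.2405] turn [ 0.    -0.     0.002]
```

```bash
python3 -m crank '[[-0.0063,0.0066,0.07,0,0,0.002,1],[-0.0063,0.0066,0.14,0,0,0.002,1],[-0.0063,0.0066,0.20,0,0,0.002,1],[-0.0063,0.0066,0.23,0,0,0.002,1],[-0.0063,0.0066,0.2405,0,0,0.002,1]]'
```

```text
time_s: 2.8
tcp_pos: [434.8, -127.8, 6.2]
ee_rot: [0.154, 0.988, 0.0, -0.001]
wrist_force: [-0.5, 0.3, 0.9]
gripper_width: 85.4
grip_force: 0.0
```

```bash
python3 -m crank '[[0,0,0,0,0,0,0.1],[0,0,0,0,0,0,-1],[0,0,0,0,0,0,-1],[0,0,0,0,0,0,-1],[0,0,0,0,0,0,-1]]' 100
```

```text
time_s: 3.42
tcp_pos: [436.7, -128.8, 8.8]
ee_rot: [0.154, 0.988, -0.0, 0.001]
wrist_force: [-1.9, 0.0, 8.6]
gripper_width: 24.4
grip_force: 98.7
```

```bash
python3 -m crank '[[0,0,-0.03,0,0,0,-1],[0,0,-0.07,0,0,0,-1],[0,0,-0.11,0,0,0,-1],[0,0,-0.11,0,0,0,-1]]'; python3 - <<'E'
from h import *
print(env.get_obs()["torque"]); plan((411,27,95),185)
E
```

```text
time_s: 3.92
tcp_pos: [437.5, -129.1, 97.4]
ee_rot: [0.154, 0.988, -0.001, 0.002]
wrist_force: [-0.3, 0.1, -3.8]
gripper_width: 24.2
grip_force: 99.1
[ 0.03276625  0.07356742 -0.00323242]
shift [0.0907 0.1758 0.0025] turn [-0.002  0.004 -0.378]
```

```bash
python3 -m crank '[[0.0907,0.1758,0.0025,0,0,-0.378,-1],[0.0907,0.1758,0.0025,0,0,-0.378,-1],[0.0907,0.1758,0.0025,0,0,-0.378,-1],[0.0907,0.1758,0.0025,0,0,-0.378,-1]]'; python3 - <<'E'
from h import *
f=grab("wrist"); cv2.imwrite("pics/w2.png",f["image"][:,:,::-1])
o=env.get_obs(); print(o["tcp_pos"],2*np.degrees(np.arctan2(o["ee_rot"][1],o["ee_rot"][0])))
g=grab("top"); cv2.imwrite("pics/t2.png",g["image"][:,:,::-1])
E
```

```text
time_s: 4.42
tcp_pos: [407.1, 29.8, 92.1]
ee_rot: [-0.046, 0.999, 0.0, -0.002]
wrist_force: [-0.1, -0.2, -4.1]
gripper_width: 24.4
grip_force: 99.8
[408.08398846  28.54414936  92.41963012] 185.14378272260788
```

View pics/w2.png

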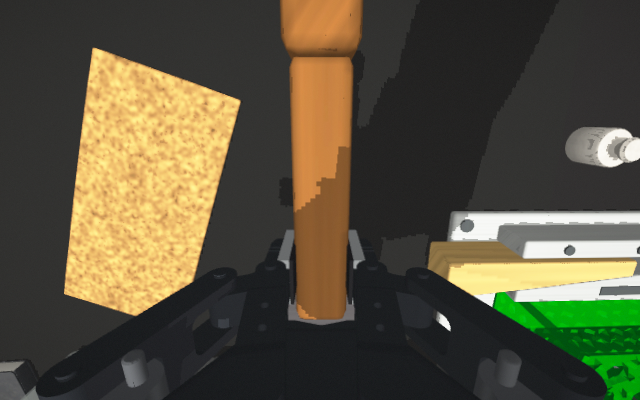

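Wrist view: the mallet is held straight. The wedge's thick face lies at the left of the tan block, with its bottom −x corner near (430,243) and its top −x corner near (453,263). The plate's corner is at (450,212).

```bash
python3 - <<'E'
from h import *
f=grab("wrist")
for n,p,z in [("bot",(430,243),10),("top",(453,263),50),("bot+x",(428,283),10),("platecorner",(450,212),10),("rail top corner",(500,225),48)]: print(n,ray(f,[p],z).round(1))
# mallet head seen from top: white in roi
g=grab("top")
r=g["R"];hc=cv2.projectPoints(np.float64([[459,33,130]]),cv2.Rodrigues(np.array(r))[0],np.array(g["t"]),K(g),np.float64(g["dist"]))[0].ravel(); print(hc)
u,v=map(int,hc)
for c in blobs(g,(0,0,140),(180,60,255),(u-25,v-20,u+25,v+20)): print(rect(g,c,110+0))
b=blobs(g,(10,50,120),(28,255,255),(200,165,300,200))[0].reshape(-1,2); print("wedge u max",b[:,0].max(),b[b[:,0]>=b[:,0].max()-1])
i=cv2.imread("pics/t2.png")[135:235,205:345]; cv2.imwrite("pics/t2c.png",cv2.resize(i,None,fx=5,fy=5,interpolation=cv2.INTER_CUBIC))
E
```

```text
bot [[437.8 128.1  10. ]]
top [[435.2 129.8  50. ]]
bot+x [[478.4 134.4  10. ]]
platecorner [[407.4 139.8  10. ]]
rail top corner [[402.7 159.   48. ]]
[311.826889   175.61763511]
(array([468.4,  54.3]), array([115.3, 121.1]), 1.2, [[409.0, 114.0], [412.0, -7.0], [527.0, -5.0], [525.0, 116.0]])
(array([420.9,  78.5]), array([34.1, 43.2]), 1.3, [[403.0, 100.0], [404.0, 57.0], [438.0, 57.0], [437.0, 101.0]])
wedge u max 279 [[278 176]
 [278 187]
 [278 186]
 [279 185]
 [279 184]
 [279 183]
 [279 182]
 [279 181]
 [279 180]
 [279 179]
 [279 178]
 [279 177]
 [279 176]]
```

View pics/t2c.png

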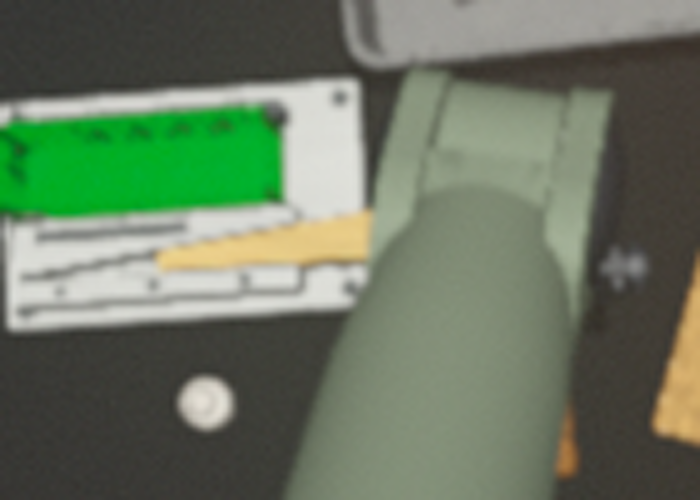

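Both views put the thick end's face centre near (451.5,129.5). With the mallet axis at z≈35, contact should come with the TCP at about (407,87,20). I'll go to a point 30 mm short of that.

```bash
python3 - <<'E'
from h import *
plan((409.4,57.5,20),185.2)
E
```

```text
shift [-0.0033  0.038   0.0913] turn [-0.    -0.    -0.004]
```

```bash
python3 -m crank '[[-0.003,0.038,0.05,0,0,0,-1],[-0.003,0.038,0.08,0,0,0,-1],[-0.003,0.038,0.0913,0,0,0,-1],[-0.003,0.038,0.0913,0,0,0,-1],[-0.003,0.038,0.0913,0,0,0,-1]]'; python3 - <<'E'
from h import *
plan((407,87,20),185.2)
E
```

```text
time_s: 5.25
tcp_pos: [410.2, 57.7, 21.3]
ee_rot: [-0.043, 0.999, -0.0, 0.001]
wrist_force: [0.0, -0.0, -4.6]
gripper_width: 24.5
grip_force: 100.0
shift [0.0008 0.0368 0.0016] turn [-0.     0.001 -0.004]
```

```bash
python3 -m crank '[[0,0.01,0.001,0,0,0,-1],[0,0.02,0.0015,0,0,0,-1],[0,0.025,0.0015,0,0,0,-1],[0,0.028,0.0015,0,0,0,-1]]'; python3 -m crank '[[0,0.004,0,0,0,0,-1],[0,0.008,0,0,0,0,-1],[0,0.012,0,0,0,0,-1],[0,0.016,0,0,0,0,-1],[0,0.02,0,0,0,0,-1]]'
```

```text
time_s: 5.75
tcp_pos: [407.1, 81.0, 19.4]
ee_rot: [-0.044, 0.999, -0.0, 0.0]
wrist_force: [0.7, 0.3, -3.6]
gripper_width: 23.9
grip_force: 100.0
time_s: 6.38
tcp_pos: [405.8, 96.5, 19.3]
ee_rot: [-0.044, 0.999, -0.0, 0.0]
wrist_force: [0.2, -0.7, -3.7]
gripper_width: 24.0
grip_force: 100.0
```

```bash
python3 -m crank '[[0,0.004,0,0,0,0,-1],[0,0.008,0,0,0,0,-1],[0,0.012,0,0,0,0,-1]]'; python3 - <<'E'
from h import *
f=grab("wrist"); cv2.imwrite("pics/w3.png",f["image"][:,:,::-1])
E
```

```text
time_s: 6.75
tcp_pos: [404.7, 106.1, 19.3]
ee_rot: [-0.044, 0.999, -0.0, -0.0]
wrist_force: [-0.4, -1.6, -4.1]
gripper_width: 24.3
grip_force: 100.0
```

View pics/w3.png

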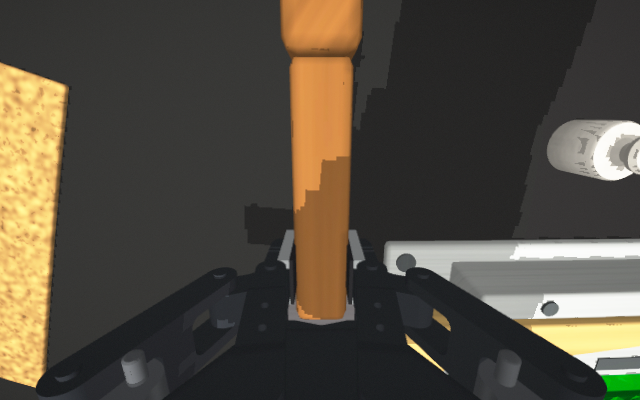

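The mallet has reached the wedge's end: the force is about −1.6 N, and the thick end is now hidden behind the finger near (405,335). I'll draw back to finish the first tap and then tap on.

```bash
python3 -m crank '[[0,-0.008,0,0,0,0,-1],[0,-0.0125,0,0,0,0,-1],[0,-0.0125,0,0,0,0,-1],[0,-0.0125,0,0,0,0,-1]]';  python3 -m crank '[[0,0.005,0,0,0,0,-1],[0,0.01,0,0,0,0,-1],[0,0.014,0,0,0,0,-1],[0,0.018,0,0,0,0,-1],[0,0.022,0,0,0,0,-1]]'
```

```text
time_s: 7.3
tcp_pos: [405.9, 96.0, 19.3]
ee_rot: [-0.044, 0.999, 0.0, 0.0]
wrist_force: [0.5, 0.3, -3.5]
gripper_width: 24.4
grip_force: 100.0
time_s: 7.92
tcp_pos: [404.2, 113.2, 19.3]
ee_rot: [-0.044, 0.999, -0.001, -0.0]
wrist_force: [-0.8, -4.1, -2.6]
gripper_width: 24.2
grip_force: 100.3
```

```bash
python3 -m crank '[[0,0.004,0,0,0,0,-1],[0,0.008,0,0,0,0,-1]]'
```

```text
time_s: 8.18
tcp_pos: [403.6, 117.7, 19.3]
ee_rot: [-0.043, 0.999, -0.003, -0.0]
wrist_force: [-0.2, -17.6, 1.3]
gripper_width: 24.6
grip_force: 101.0
```

```bash
python3 -m crank '[[0,0.004,0,0,0,0,-1],[0,0.008,0,0,0,0,-1]]'
```

```text
time_s: 8.43
tcp_pos: [403.2, 118.1, 19.6]
ee_rot: [-0.04, 0.999, -0.011, -0.0]
wrist_force: [-1.3, -38.2, 8.3]
gripper_width: 24.0
grip_force: 102.3
```

It jumped to about 38 N with almost no advance, so it is tight around y≈118. I'll back off and finish with lighter taps.

```bash
python3 -m crank '[[0,-0.01,0,0,0,0,-1],[0,-0.02,0,0,0,0,-1],[0,-0.025,0,0,0,0,-1],[0,-0.025,0,0,0,0,-1]]'; python3 - <<'E'
from h import *
o=env.get_obs(); print(o["tcp_pos"],o["ee_rot"],o["wrist_force"])
E
```

```text
time_s: 8.93
tcp_pos: [405.0, 106.7, 19.3]
ee_rot: [-0.044, 0.999, 0.0, 0.0]
wrist_force: [-0.3, 0.0, -4.6]
gripper_width: 24.4
grip_force: 100.4
[404.96167626 106.68405565  19.29724176] [-4.37380875e-02  9.99042935e-01  4.40692317e-04  2.11759410e-05] [-0.30277267  0.04235169 -4.62662787]
```

```bash
python3 -m crank '[[0,0.005,0,0,0,0,-1],[0,0.01,0,0,0,0,-1],[0,0.014,0,0,0,0,-1],[0,0.017,0,0,0,0,-1],[0,0.019,0,0,0,0,-1]]'
```

```text
time_s: 9.55
tcp_pos: [403.6, 117.8, 19.5]
ee_rot: [-0.042, 0.999, -0.005, -0.0]
wrist_force: [-0.5, -18.0, 2.1]
gripper_width: 24.4
grip_force: 101.3
```

```bash
python3 -m crank '[[0,-0.007,0,0,0,0,-1],[0,-0.014,0,0,0,0,-1],[0,-0.019,0,0,0,0,-1],[0,-0.019,0,0,0,0,-1]]';python3 -m crank '[[0,0.005,0,0,0,0,-1],[0,0.01,0,0,0,0,-1],[0,0.014,0,0,0,0,-1],[0,0.018,0,0,0,0,-1],[0,0.021,0,0,0,0,-1]]'
```

```text
time_s: 10.05
tcp_pos: [404.9, 106.3, 19.3]
ee_rot: [-0.044, 0.999, 0.0, -0.0]
wrist_force: [-0.3, -0.3, -4.1]
gripper_width: 24.3
grip_force: 100.4
time_s: 10.68
tcp_pos: [403.5, 117.9, 19.5]
ee_rot: [-0.042, 0.999, -0.007, -0.0]
wrist_force: [-1.0, -23.9, 4.8]
gripper_width: 24.2
grip_force: 101.6
```

```bash
python3 -m crank '[[0,-0.01,0,0,0,0,-1],[0,-0.03,0,0,0,0,-1],[0,-0.08,0,0,0,0,-1],[0,-0.1,-0.03,0,0,0,-1],[0,-0.1,-0.06,0,0,0,-1]]'; python3 - <<'E'
from h import *
f=grab("wrist"); cv2.imwrite("pics/w4.png",f["image"][:,:,::-1])
def proj(X):
    r=f["Rwc"].T; return cv2.projectPoints(np.float64([X]),cv2.Rodrigues(r)[0],-r@f["c"],K(f),np.float64(f["dist"]))[0].ravel().round(0)
for z in (10,50): print(proj((433.3,159,z)))
print(env.get_obs()["tcp_pos"])
E
```

```text
time_s: 11.3
tcp_pos: [410.3, 42.7, 67.7]
ee_rot: [-0.043, 0.999, 0.0, -0.0]
wrist_force: [0.6, 0.7, -4.1]
gripper_width: 24.4
grip_force: 100.7
[463. 251.]
[492. 278.]
[412.06248442  43.08808596  70.18834869]
```

View pics/w4.png

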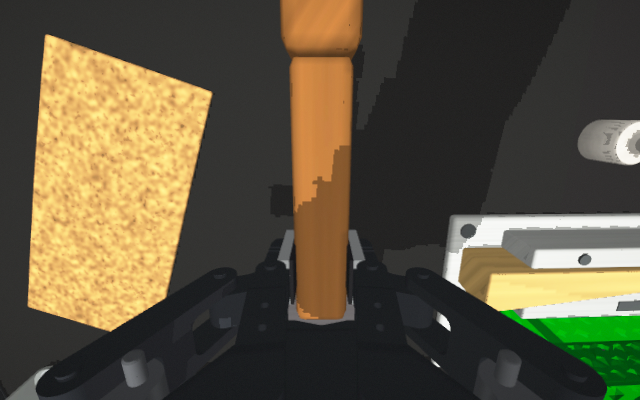

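Wrist view: the wedge's thick end is now at about (460,248)–(490,272), matching the predicted (463,251)–(492,278). It advanced about 30 mm, and taps of 18 and 24 N no longer move it. Now I'll return the mallet.

```bash
python3 - <<'E'
from h import *
plan((436.5,-128.8,80),162.2)
E
```

```text
shift [-0.0119 -0.2167 -0.0123] turn [0.001 0.003 0.379]
```

```bash
python3 -m crank '[[-0.012,-0.2167,-0.0123,0,0,0.379,-1],[-0.012,-0.2167,-0.0123,0,0,0.379,-1],[-0.012,-0.2167,-0.0123,0,0,0.379,-1],[-0.012,-0.2167,-0.0123,0,0,0.379,-1],[-0.012,-0.2167,-0.0123,0,0,0.379,-1]]'; python3 - <<'E'
from h import *
plan((436.5,-128.8,9),162.2)
E
```

```text
time_s: 11.98
tcp_pos: [434.4, -127.6, 76.5]
ee_rot: [0.154, 0.988, 0.001, -0.001]
wrist_force: [-0.6, -0.0, -3.8]
gripper_width: 24.4
grip_force: 101.1
shift [-0.0031 -0.0007  0.0843] turn [ 0.001 -0.002  0.001]
```

```bash
python3 -m crank '[[-0.002,0,0.03,0,0,0,-1],[-0.002,0,0.055,0,0,0,-1],[-0.002,0,0.07,0,0,0,-1],[-0.002,0,0.078,0,0,0,-1],[-0.002,0,0.081,0,0,0,-1]]'; python3 -m crank '[[0,0,0.001,0,0,0,-1],[0,0,0.002,0,0,0,-1],[0,0,0.002,0,0,0,-1]]'
```

```text
time_s: 12.6
tcp_pos: [436.7, -128.5, 12.2]
ee_rot: [0.154, 0.988, 0.0, -0.0]
wrist_force: [-1.3, -1.5, -3.6]
gripper_width: 24.1
grip_force: 101.1
time_s: 12.98
tcp_pos: [436.9, -129.1, 11.0]
ee_rot: [0.154, 0.988, -0.0, 0.0]
wrist_force: [-0.5, -0.1, -4.0]
gripper_width: 23.9
grip_force: 101.1
```

```bash
python3 -m crank '[[0,0,0.001,0,0,0,-1],[0,0,0.002,0,0,0,-1],[0,0,0.003,0,0,0,-1],[0,0,0.003,0,0,0,-1]]'
```

```text
time_s: 13.48
tcp_pos: [436.6, -128.9, 8.8]
ee_rot: [0.154, 0.988, -0.0, 0.0]
wrist_force: [-2.6, 0.5, 5.8]
gripper_width: 24.3
grip_force: 102.3
```

The force shows the mallet seated on the mat. Now I'll open, rise and check.

```bash
python3 -m crank '[[0,0,0,0,0,0,0],[0,0,0,0,0,0,1],[0,0,0,0,0,0,1],[0,0,0,0,0,0,1],[0,0,0,0,0,0,1]]' && python3 -m crank '[[0,0,-0.03,0,0,0,1],[0,0,-0.1,0,0,0,1],[0,0,-0.17,0,0,0,1],[0,0,-0.24,0,0,0,1],[0,0,-0.24,0,0,0,1]]'; python3 - <<'E'
from h import *
f=grab("wrist"); cv2.imwrite("pics/w5.png",f["image"][:,:,::-1])
E
```

```text
time_s: 14.1
tcp_pos: [436.7, -128.9, 8.3]
ee_rot: [0.154, 0.988, -0.0, 0.0]
wrist_force: [0.6, 0.3, 1.0]
gripper_width: 85.2
grip_force: 0.0
time_s: 14.72
tcp_pos: [439.5, -130.2, 204.7]
ee_rot: [0.154, 0.988, -0.001, 0.004]
wrist_force: [0.2, 0.1, -0.2]
gripper_width: 85.1
grip_force: 0.0
```

View pics/w5.png

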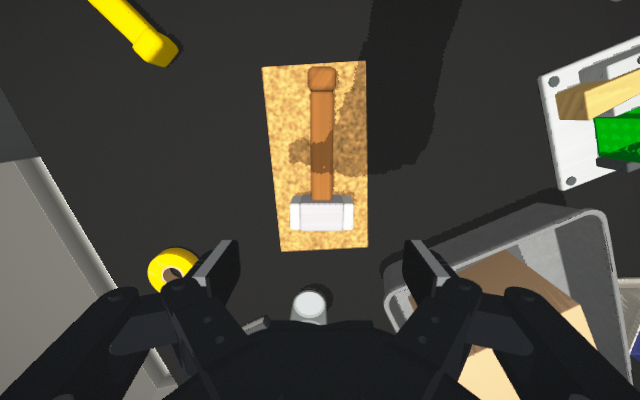

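The mallet lies flat on the mat, with its head at (322,213) and handle up to (322,80). The tape (173,272) and beaker (310,303) stand where they were, and the wedge is seated at (560,100).

```bash
python3 -c "
from cell import order; print(order.sign_off())"
```

```text
the job is handed in; nothing more can be done
None
```

I drove the wedge about 30 mm in, until taps of 18 and 24 N no longer moved it. The highest force I read was about 38 N at the wrist. The mallet is flat back on its mat, the bystanders I could check look undisturbed, and the job is handed in, but sign-off returned no verdict and I could not read the clamp bar's force on the rack directly.

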